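# Prop open the instrument case

## Robot

A 7-joint arm with a two-finger parallel gripper is mounted at the origin on the work surface. World frame = base frame: x ahead of the robot, y to its left, z up, the work surface at z = 0. Lengths are in m, angles in rad, forces in N, time in s.
With the tool pointing down it reaches from about 0.425 to 0.95 m from the base axis. Payload 16.7 kg.
Tool frame: the origin (TCP) lies between the finger pads; the fingertips stand robot.tip_extent ahead of it and the grasp point (between the pads) lies 11 mm behind it (robot.tip_extent is the distance from the TCP to the fingertips, in m); z points along the fingers, y is the line along which they close (so a half turn about z gives the same grasp; the last joint's range is limited). The gripper opens to 94 mm and grips with 3 to 60 N. Pads are 16 mm wide; open, the fingers measure 119 mm over their backs; the gripper's body (75 mm by 177 mm) begins 78 mm behind the grasp point.
Start: joints at [-1.403, 0.426, 0.074, 1.606, -0.034, 1.111, -0.067], TCP at [0.211, 0.641, 0.18] pointing down, gripper open.
Joint ranges: [-2.85, 2.85], [-0.5, 2.14], [-1.23, 1.37], [0.21, 2.46], [-1.02, 4.16], [0.16, 2.05], [-2.73, 2.73]. Speed limits (rad/s): [1.89, 1.89, 2.39, 2.39, 3.01, 3.01, 3.01].

## Interface

Orientations are given as a unit quaternion [x, y, z, w].
In Python, from rig import robot gives the robot as it stands.
- The arm moves only by the tool apply_moves, never from a script. Its argument "targets" is a list of rows, each a list of 3 entries, a list of its own where there are three numbers: the finger opening in mm, from 0 to 94, then the shift along the world's x, y, z in mm, then the turn about the world's z in rad. In form: [[fingers, [x, y, z], turn], ...]. A call has 1 to 5 rows; each row shifts and turns the commanded pose from where the row before left it; what a row does not reach is not made up. A row lasts 1/10 s, in which the tool goes at most 50 mm and 8.59 degrees, less where a joint would pass 70% of its speed; a pose out of reach is approached as far as the arm can. A call is refused whole if a number of a shift passes 50 or a number of a turn 0.15, either way. A call with a gripper value outside its range is refused whole. The fingers move at their own pace and stop on an object; "grip_force" is the grip in N (left out, the last holds). Time passes only in rows, so rows that do not move let the fingers close. It gives the time, the measured TCP pose, the force, the opening and the grip force at its end, in the units of the state.
- robot.get_state(): the state, without advancing time (a new reading comes with each control period).
- robot.capture(name): name is "side" or "top"; returns (picture, depth): 400x640x3 uint8, red, green, blue; 400x640 float32, m along the optical axis (not along the pixel's ray), 0 where there is no reading.
- robot.camera_info(name): a dict with "vfov" (degrees; the focal length in pixels is half the picture's height over the tangent of half this angle, whatever the lens; pixels are square), "cx", "cy" (the principal point, pixels), "k1" (the pictures are not rectified: a ray, as slopes to the right and down, at radius r is drawn at 1 + k1 r^2 times it, then the intrinsics apply), "extrinsics" (4x4, takes a point from camera to world coordinates). Camera axes: x right, y up, looking along -z (the intrinsics and any distortion apply to the point x, -y, -z); pixel columns grow to the right and rows downward; lengths in m; the calibration is good to about 2 mm. A picture is of the moment at which its call begins. camera_info takes no time and is no camera call.
- robot.job_done(): hands the job in; it is judged then, once.
The state is a dict: "time": time; "joints": joint angles; "joint_vel": joint speeds; "tau": joint torques, N m; "position": TCP position; "eef_rot": TCP orientation; "wrist_force": force on the tool from outside, world axes, zero at the start; "moment": the same for the moment, N m; "width": finger opening in m; "grip_force": force on a finger pad.
Only numpy, scipy, OpenCV 4.12 (cv2) and the standard library are available. Lean on these libraries where they do the work, as an engineer would, in place of code of your own. Each camera call takes 0.05 s, during which the arm holds its last target. There are 200 camera calls.

## Task

Two instrument cases stand on the dental bench: open the wider one, which has a folding steel stay on one side. Raise its lid by the bar handle, then push the knee of the stay down and back past straight until it locks, so that the lid stays up by itself. Leave the smaller case shut.

Things in the scene. Friction and masses are not known exactly. Their poses are not given: they have to be found in the camera images.
- case: The wider of two white instrument cases with aluminium lids, fixed to the bench: 160 (its x) by 220 (its y) by 70 mm high without the lid. Origin: centre of its underside. Its -x is its front, turned roughly to the robot; its +y side (the robot's left) carries the stay: two flat steel links, 63 mm, on the case side at x -50, z 50 mm, and 95 mm, on the lid's side edge 90 mm from the hinge.
- lid_handle (a point): Middle of the steel bar handle of the wider case's lid: 12 mm thick, 120 mm long along the case's y, an arm at each end, 45 mm ahead of the lid's front edge and 39 mm clear of it. Shut, it is at x -125, y 0, z 74 mm in the case frame. It swings on a 205 mm radius about the hinge (x 80, z 70 mm) to x 29, z 269 mm at 1.3 rad, and can turn between the fingers.
- case_lid (a joint): Lid of the wider case, 160 x 220 x 8 mm, about 0.35 kg. Radians: 0 shut, grows as it opens; hinged along its far edge. The hinge is a little stiff: let go above about 1.2, the lid stands for the moment; from lower down it may fall shut. The straight stay stops it at 1.40; with the stay locked it rests at 1.39.
- stay_knee (a point): Middle of the stay's knee, a steel thumb bar 14 mm thick along the case's y, from y 122 to 167 mm in the case frame (this point at y 150), outside the case's side. Its (x, z) there, mm: (-104, 83) lid shut, (-26, 108) lid at 1.3 rad, (-4, 94) stay straight, (0, 88) locked. With the lid up it yields to a push of a few newtons.
- stay (a joint): Knee angle of the stay, rad: 0 folded (lid shut), 2.09 with the lid at 1.3, 2.73 links straight, 2.93 at its stop beyond straight. Well past straight it is locked: the lid's weight only presses the knee onto the stop. Raising the lid does not by itself take the knee past straight.
- small_lid (a joint): Lid of the smaller case (120 x 150 x 50 mm, same look, no stay), which stands left or right of the wider one; rad, 0 shut, grows as it opens. To be left shut.
Mind the look-alikes: they are no part of the job. What is shaped like the part that bears small_lid but turquoise is not meant.

How it is judged:
At the end, for the whole second after the job is handed in: The wider case's lid stands still, raised beyond 1.3 rad, with its stay pushed past straight (knee angle over 2.8 rad, so locked), and the smaller case's lid is shut (under 0.15 rad) (value of joint case_lid above 1.3 rad and value of joint stay above 2.8 rad and velocity of joint case_lid between -0.05 and 0.05 rad/s and value of joint small_lid below 0.15 rad); the robot touches nothing.
It fails at once if the smaller case's lid is raised (value of joint small_lid above 0.15 rad).
It also fails if it takes over 51 s, if anything falls off the work surface, if the arm or the gripper's body presses on something with over 40 N, if the wrist force passes 120 N, or if a joint passes its speed limit or range.

## Working session

There is one attempt and no reset: what is moved stays moved. The work goes in short steps, Python scripts to look and compute and a tool call to move; the robot and the scene stay as the last step left them, time stands still between calls to the robot, and variables do not carry over. Pictures are saved under pics/ and viewed, at most 10 in all, crops included, and the job is handed in when it is done.

Besides the shell and the picture viewer there is one more tool, called after ">>>" by a JSON object that holds its "api" and its "payload". apply_moves: Moves the arm, as the interface text tells. Its arguments: {"type":"object","properties":{"targets":{"type":"array","items":{"type":"array"}},"grip_force":{"type":"number"}},"required":["targets"]}

```bash
ls; mkdir -p pics
cat > h.py <<'E'
import numpy as np, cv2
from rig import robot
def cloud(name):
    im,d=robot.capture(name); c=robot.camera_info(name)
    f=200/np.tan(np.radians(c['vfov'])/2)
    K=np.array([[f,0,c['cx']],[0,f,c['cy']],[0,0,1.]])
    v,u=np.mgrid[0:400,0:640]
    p=cv2.undistortPoints(np.stack([u,v],-1).reshape(-1,1,2).astype(float),K,np.array([c['k1'],0,0,0.])).reshape(400,640,2)
    P=np.stack([p[...,0]*d,-p[...,1]*d,-d],-1); E=np.array(c['extrinsics'])
    W=P@E[:3,:3].T+E[:3,3]; W[d==0]=np.nan
    return im,W
E
python3 - <<'E'
from h import *
s=robot.get_state(); print(s['time'],s['position'],s['eef_rot'],robot.tip_extent)
o=[]
for n in('top','side'):
    im,W=cloud(n); np.savez(n,im=im,W=W); cv2.imwrite(f'pics/{n}0.png',im[...,::-1])
    print(n,robot.camera_info(n))
E
```

```text
pics
0.0 [0.21082444 0.64076078 0.17978109] [ 1.58246578e-01  9.87399425e-01 -6.28258556e-04 -3.97529167e-05] 0.008
top {'vfov': 44.612322715559586, 'cx': 309.47002615616356, 'cy': 188.3085638691171, 'k1': -0.055000022480148916, 'extrinsics': array([[-0.01181863,  0.99522892, -0.09684895,  0.48601027],
       [-0.99988357, -0.01082753,  0.01075256, -0.02820206],
       [ 0.00965263,  0.09696475,  0.99524101,  1.16314387],
       [ 0.        ,  0.        ,  0.        ,  1.        ]])}
side {'vfov': 47.62020423903602, 'cx': 315.3886058138133, 'cy': 196.2255783021878, 'k1': 0.00652021946119318, 'extrinsics': array([[ 0.84198636,  0.32764486, -0.4286115 ,  0.13330113],
       [-0.53944458,  0.52256291, -0.66024809, -0.69534107],
       [ 0.00764958,  0.78713204,  0.61673709,  0.72675972],
       [ 0.        ,  0.        ,  0.        ,  1.        ]])}
```

View pics/top0.png

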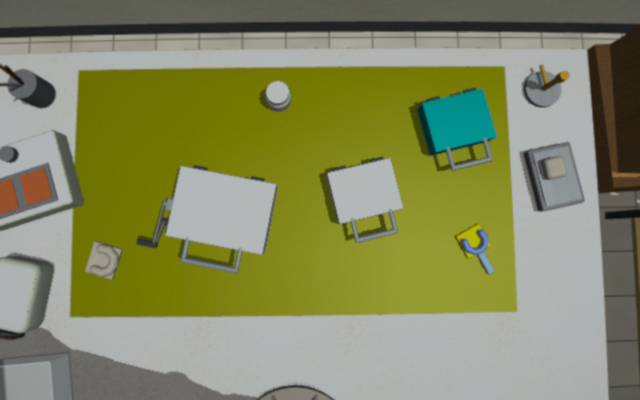

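View pics/side0.png

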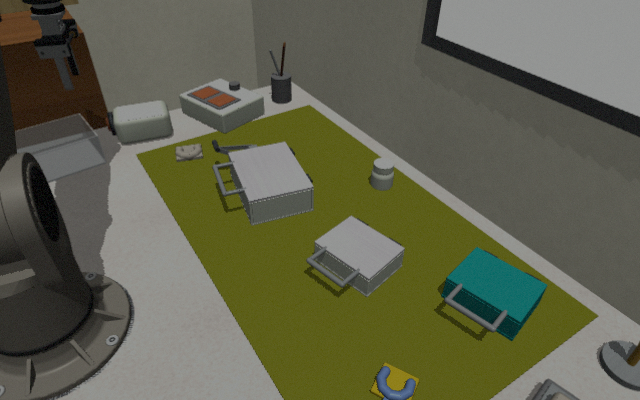

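Top view: the candidates are the wide white case (222,210) with the stay at its left (155,225) and its handle at (210,258), the smaller white case (364,190) with its handle at (375,230), and a turquoise decoy (457,120). The wide white one with the stay fits the description. Next I measure it and confirm it in a crop.

Run:
```python
from h import *
z=np.load('top.npz'); im,W=z['im'],z['W']
hsv=cv2.cvtColor(im,cv2.COLOR_RGB2HSV)
m=((hsv[...,1]<40)&(hsv[...,2]>150)&(W[...,2]>.06)&(W[...,2]<.095)).astype(np.uint8)
m[:, :160]=0; m[:,290:]=0
m=cv2.morphologyEx(m,cv2.MORPH_OPEN,np.ones((5,5)))
pts=W[m>0]; print(len(pts),np.median(pts[:,2]))
r=cv2.minAreaRect((pts[:,:2]*1000).astype(np.float32)); print(r, cv2.boxPoints(r))
# handle / knee
for nm,(a,b,c,d) in dict(handle=(175,235,245,275),knee=(135,195,175,250)).items():
    sub=np.zeros(m.shape,bool); sub[b:d,a:c]=1
    k=sub&(hsv[...,1]<60)&(W[...,2]>.05)&(cv2.dilate(m,np.ones((5,5)))==0)
    p=W[k]; print(nm,len(p),p.mean(0),p.min(0),p.max(0)); 
    r=cv2.minAreaRect((p[:,:2]*1000).astype(np.float32)); print(r)
cv2.imwrite('pics/crop1.png',cv2.resize(im[150:280,125:415,::-1],None,fx=2.7,fy=2.7,interpolation=cv2.INTER_CUBIC))
```

```text
7224 0.07818140853734745
((662.2156372070312, 135.97731018066406), (220.11399841308594, 395.06890869140625), 78.4205551147461) [[446.61017   67.81065 ]
 [833.63837  -11.490128]
 [877.8211   204.14397 ]
 [490.7929   283.44476 ]]
handle 405 [0.43172664 0.18185994 0.07883684] [0.40788438 0.11310018 0.06984076] [0.47721842 0.24593706 0.08448454]
((441.672119140625, 180.24688720703125), (128.6527557373047, 46.48360061645508), 78.43696594238281)
knee 301 [0.50719861 0.30046422 0.08011141] [0.46694625 0.27231371 0.05247039] [0.57109066 0.34160721 0.09524496]
((515.573974609375, 294.6981201171875), (41.31067657470703, 118.01216888427734), 58.69478225708008)
```

View pics/crop1.png

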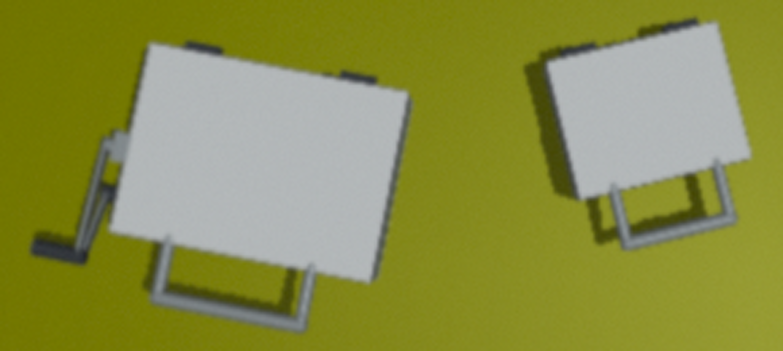

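The crop confirms it. The wide white case has the stay with its dark thumb bar at the left. The small case is to its right, so I will keep away from that one. I'll fix the lid mask and compute the case pose.

```bash
cat >> h.py <<'E'
def casepose(im,W):
    hsv=cv2.cvtColor(im,cv2.COLOR_RGB2HSV)
    m=((hsv[...,1]<40)&(hsv[...,2]>150)&(W[...,2]>.065)&(W[...,2]<.09)).astype(np.uint8)
    n,l,st,c=cv2.connectedComponentsWithStats(cv2.morphologyEx(m,cv2.MORPH_OPEN,np.ones((5,5))))
    return W[l==l[210,222]]
E
python3 - <<'E'
from h import *
z=np.load('top.npz'); p=casepose(z['im'],z['W'])
r=cv2.minAreaRect((p[:,:2]*1000).astype(np.float32)); print(len(p),r,np.median(p[:,2]))
yaw=np.radians(r[2]-90) if r[1][0]>r[1][1] else np.radians(r[2]); print('yaw',yaw)
x,y=np.array([np.cos(yaw),np.sin(yaw)]),np.array([-np.sin(yaw),np.cos(yaw)]);o=np.array(r[0])
for n,a,b in(('handle',-125,0),('knee',-104,150),('knee1.3',-26,150)): print(n,o+a*x+b*y)
for t in(0,.3,.6,.9,1.2,1.35): a=80-205*np.cos(t+.02); print(t,o+a*x,74-4+205*np.sin(t+.02))
E
```

```text
6866 ((546.5188598632812, 159.68321228027344), (220.11399841308594, 158.86810302734375), 78.4205551147461) 0.07829292590322745
yaw -0.20209943880089765
handle [424.06294434 184.77402244]
knee [474.74451034 327.50586495]
knee1.3 [551.15700162 311.84919942]
0 [424.10310855 184.76579293] 74.09972667213329
0.3 [434.25787865 182.68511428] 134.48614492630412
0.6 [461.44130608 177.11532033] 189.11220791014756
0.9 [503.22517624 168.55394418] 233.09833210745504
1.2 [555.87706045 157.76574808] 262.5153680454089
1.35 [584.83561677 151.83223612] 270.88115258671587
```

>>> {"api": "apply_moves", "payload": {"targets": [[40,[20,-50,20],-0.145],[40,[20,-50,20],-0.145],[40,[20,-50,20],-0.145],[40,[20,-50,20],-0.145],[40,[20,-50,0],-0.145]]}}

```text
time: 0.6
position: [0.2999, 0.4198, 0.2519]
eef_rot: [0.501, 0.866, 0.001, -0.0]
wrist_force: [1.5, 0.1, 0.3]
width: 0.0576
grip_force: 0.0
```

>>> {"api": "apply_moves", "payload": {"targets": [[40,[22,-41,-10],-0.146],[40,[22,-41,-10],-0.146],[40,[23,-41,-20],-0.146],[40,[23,-41,-30],-0.146],[40,[23,-42,-30],-0.146]]}}

```text
time: 1.1
position: [0.4071, 0.223, 0.1565]
eef_rot: [0.777, 0.63, 0.001, -0.0]
wrist_force: [1.1, 1.6, -1.2]
width: 0.04
grip_force: 0.0
```

>>> {"api": "apply_moves", "payload": {"targets": [[40,[0,0,0],0],[40,[0,0,0],0],[40,[0,0,0],0]]}}

```text
time: 1.4
position: [0.4065, 0.2256, 0.1575]
eef_rot: [0.774, 0.633, 0.0, -0.0]
wrist_force: [-0.1, 0.3, -0.5]
width: 0.04
grip_force: 0.0
```

Run:
```python
from h import *
im,W=cloud('side'); s=robot.get_state(); print(s['position'],s['eef_rot'],s['width'])
cv2.imwrite('pics/side1.png',cv2.resize(im[60:260,120:360,::-1],None,fx=2.8,fy=2.8))
```

```text
[0.40646595 0.22584297 0.15755969] [ 7.74011866e-01  6.33170956e-01  3.92706377e-04 -1.31836157e-04] 0.03971619574690722
```

View pics/side1.png

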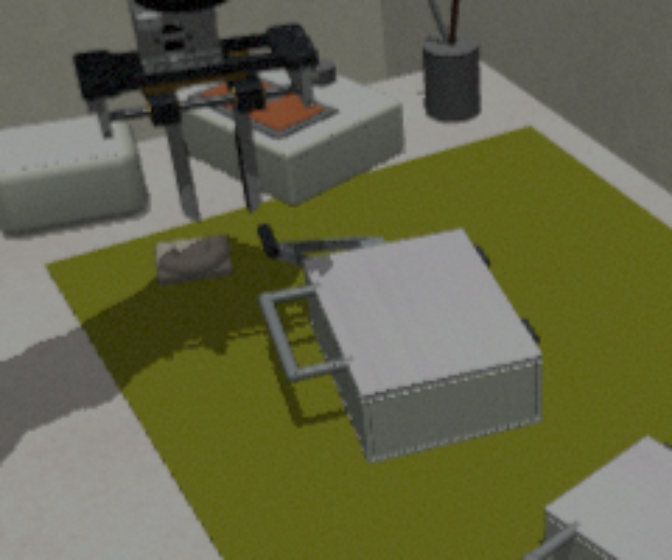

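The picture shows the gripper above and left of the bar (fingers near (190,210) and (255,205), bar at (280,335)), and its orientation is right. I'll shift and descend.

>>> {"api": "apply_moves", "payload": {"targets": [[40,[9,-20,0],0],[40,[9,-21,-5],0],[40,[0,0,-20],0],[40,[0,0,-15],0],[40,[0,0,0],0]]}}

```text
time: 1.95
position: [0.4237, 0.1841, 0.1162]
eef_rot: [0.774, 0.633, -0.001, -0.0]
wrist_force: [0.7, 0.2, 0.5]
width: 0.0401
grip_force: 0.0
```

>>> {"api": "apply_moves", "payload": {"targets": [[40,[0,0,-20],0],[40,[0,0,-20],0],[40,[0,0,-11],0],[40,[0,0,0],0]]}}

```text
time: 2.35
position: [0.4241, 0.1839, 0.0657]
eef_rot: [0.774, 0.633, -0.001, -0.0]
wrist_force: [0.5, 0.3, -1.1]
width: 0.0402
grip_force: 0.0
```

Run:
```python
from h import *
s=robot.get_state(); print(s['position'],s['eef_rot'],s['wrist_force'])
im,W=cloud('side')
cv2.imwrite('pics/side2.png',cv2.resize(im[100:240,160:330,::-1],None,fx=4,fy=4))
```

```text
[0.42411075 0.18391152 0.06569638] [ 7.74442248e-01  6.32644220e-01 -7.03061683e-04 -3.03709933e-05] [ 0.54013637  0.28113747 -1.13053212]
```

View pics/side2.png

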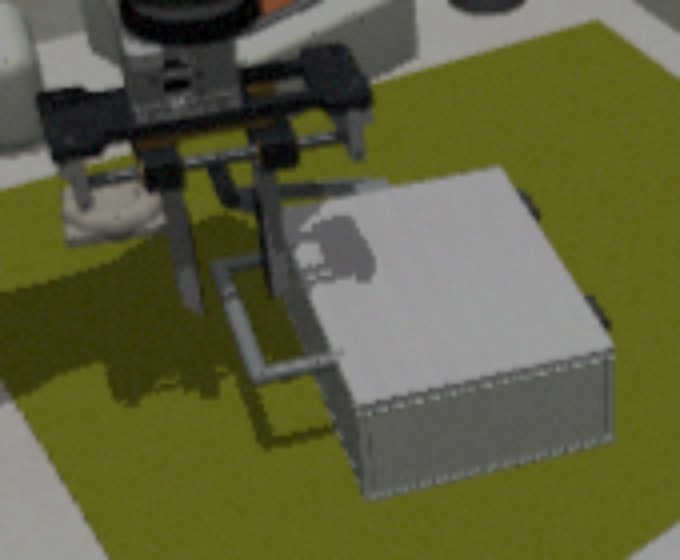

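The fingers straddle the bar (at (190,300) and (272,290), bar between them). Closing.

>>> {"api": "apply_moves", "payload": {"targets": [[8,[0,0,0],0],[8,[0,0,0],0],[8,[0,0,0],0],[8,[0,0,0],0],[8,[0,0,0],0]], "grip_force": 20}}

```text
time: 2.9
position: [0.4247, 0.1837, 0.0663]
eef_rot: [0.775, 0.632, 0.0, -0.0]
wrist_force: [-0.5, -0.1, 0.2]
width: 0.0083
grip_force: 0.0
```

No bar between the fingers (8.3 mm, 0 N). I'll look from both cameras.

Run:
```python
from h import *
im,W=cloud('side'); im2,W2=cloud('top')
a=cv2.resize(im[100:240,160:330],None,fx=3,fy=3); b=cv2.resize(im2[150:290,130:260],None,fx=3,fy=3)
cv2.imwrite('pics/both3.png',np.hstack([a,b])[...,::-1][:,:800])
np.savez('s3',im=im,W=W)
s=robot.get_state(); t=s['position']; d=W-t
yaw=-.202; X=d[...,0]*np.cos(yaw)+d[...,1]*np.sin(yaw); Y=-d[...,0]*np.sin(yaw)+d[...,1]*np.cos(yaw)
k=(abs(X)<.06)&(abs(Y)<.075)&(d[...,2]>-.03)&(d[...,2]<.06)
v,u=np.where(k)
for i in range(0,len(u),max(1,len(u)//45)): print(u[i],v[i],np.round(1000*np.array([X[v[i],u[i]],Y[v[i],u[i]],d[v[i],u[i],2]])).astype(int))
```

```text
235 158 [56 74 12]
231 161 [43 65 12]
237 162 [56 54 12]
233 163 [46 56 10]
226 164 [28 57 10]
212 165 [-14  -9  59]
227 165 [30 57  7]
214 166 [-10 -11  57]
232 166 [43 61 -2]
217 167 [ 5 57  7]
238 167 [53 31 12]
224 168 [ 13 -11  46]
214 169 [-10  -8  46]
238 169 [52 25 10]
223 170 [10 -8 39]
213 171 [-14 -11  44]
235 171 [44 27  4]
220 172 [ 4  1 28]
242 172 [57  4 13]
235 173 [43 27 -1]
219 174 [ 3 21  9]
214 175 [-13 -11  32]
240 175 [50 -1  9]
239 176 [47 -4  9]
239 177 [ 46 -10  10]
237 178 [44  7 -3]
237 179 [44 10 -9]
236 180 [ 44  30 -25]
222 181 [  4 -11  10]
220 182 [ -3 -20  15]
219 183 [ -5 -16   9]
247 183 [ 58 -43  12]
247 184 [ 56 -50  14]
246 185 [ 54 -47  10]
244 186 [ 48 -51  11]
243 187 [ 45 -52   9]
241 188 [ 44 -33  -7]
225 189 [  4 -45  10]
222 190 [ -4 -52  13]
244 190 [ 45 -65  10]
231 191 [ 15 -58  10]
246 191 [ 48 -72  11]
233 192 [ 18 -64  11]
223 193 [ -5 -65  15]
238 193 [ 30 -64   5]
233 194 [ 18 -64   5]
224 196 [ -4 -67   7]
245 201 [ 44 -67 -22]
```

View pics/both3.png

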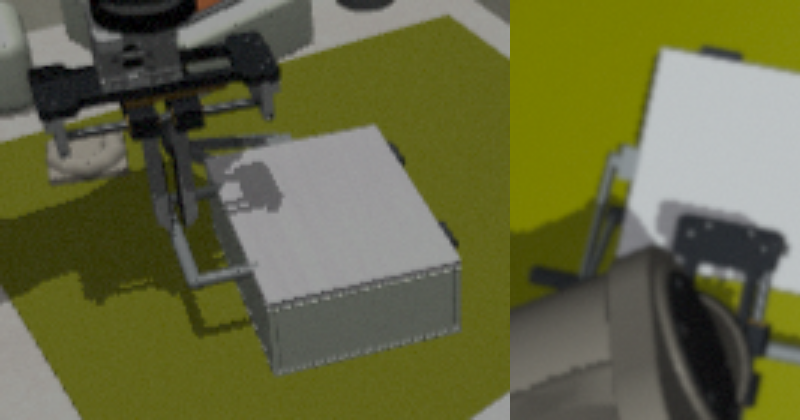

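The bar lies between the fingers as measured (X about 0, 11 mm above the TCP), so I'll close fully to get a force reading.

>>> {"api": "apply_moves", "payload": {"targets": [[0,[0,0,0],0],[0,[0,0,0],0],[0,[0,0,0],0]], "grip_force": 20}}

```text
time: 3.3
position: [0.4246, 0.1836, 0.0661]
eef_rot: [0.775, 0.632, -0.0, -0.0]
wrist_force: [-0.2, -2.2, -0.5]
width: 0.0006
grip_force: 0.0
```

Run:
```python
from h import *
im,W=cloud('side')
s=robot.get_state(); t=s['position']; d=1000*(W-t)
yaw=-.202; X=d[...,0]*np.cos(yaw)+d[...,1]*np.sin(yaw); Y=-d[...,0]*np.sin(yaw)+d[...,1]*np.cos(yaw); Z=d[...,2]
for v in range(168,188): print(v,[(u,int(X[v,u]),int(Y[v,u]),int(Z[v,u])) for u in range(210,228,2) if abs(X[v,u])<35 and Z[v,u]>-25])
c=robot.camera_info('side');E=np.linalg.inv(np.array(c['extrinsics']));f=200/np.tan(np.radians(c['vfov'])/2)
for dz in(-8,11,60):
    q=E@np.r_[t+[0,0,dz/1000],1]; print(dz,c['cx']+f*q[0]/-q[2],c['cy']+f*q[1]/q[2])
cv2.imwrite('pics/side4.png',cv2.resize(im[130:210,190:270,::-1],None,fx=7,fy=7,interpolation=cv2.INTER_CUBIC))
```

```text
168 [(214, -10, -9, 50), (216, -5, -10, 50), (218, 0, -3, 44), (220, 3, -9, 47), (222, 8, -9, 45)]
169 [(214, -10, -6, 45), (216, -6, -10, 47), (218, 0, -5, 43), (220, 3, -9, 44), (222, 7, -10, 44)]
170 [(214, -10, -10, 45), (216, -6, -10, 44), (218, -1, -9, 42), (220, 3, -5, 39), (222, 7, -12, 42)]
171 [(214, -11, -11, 43), (216, -6, -11, 42), (218, -2, -11, 40), (220, 2, -7, 37), (222, 7, -10, 38)]
172 [(214, -11, -11, 40), (216, -6, -8, 37), (218, -2, -9, 36), (220, 2, -9, 36), (222, 6, -12, 36), (224, 11, -9, 33)]
173 [(214, -12, -11, 37), (216, -7, -7, 33), (218, -2, -8, 33), (220, 1, -10, 33), (222, 6, -10, 32)]
174 [(214, -12, -7, 32), (216, -7, -8, 32), (218, -3, -9, 31), (220, 1, -10, 30), (222, 6, -6, 27)]
175 [(216, -7, -5, 27), (218, -3, -8, 27), (220, 1, -7, 26)]
176 [(216, -5, 14, 10), (218, -3, -9, 25), (220, 3, 9, 11)]
177 [(216, -6, 10, 10), (218, -2, 5, 12), (220, 2, 4, 11)]
178 [(216, -7, 9, 7), (218, -3, -2, 15), (220, 1, 0, 12)]
179 [(218, -4, -3, 13), (220, 0, -6, 13)]
180 [(218, -4, -2, 9), (220, 0, -9, 12)]
181 [(218, -5, -9, 11), (220, -1, -15, 14), (222, 3, -12, 11)]
182 [(218, -6, -15, 12), (220, -2, -16, 12), (222, 2, -17, 11)]
183 [(218, -6, -13, 8), (220, -2, -19, 11), (222, 1, -26, 15)]
184 [(220, -3, -23, 11), (222, 0, -25, 12)]
185 [(220, -4, -29, 13), (222, 0, -32, 14)]
186 [(220, -5, -31, 11), (222, -1, -36, 13), (224, 3, -34, 10)]
187 [(220, -5, -34, 10), (222, -1, -39, 13), (224, 2, -39, 11)]
-8 220.495727430263 184.72711280250203
11 219.5497752566239 178.47558965241825
60 217.0150973339201 161.7246394951494
```

View pics/side4.png

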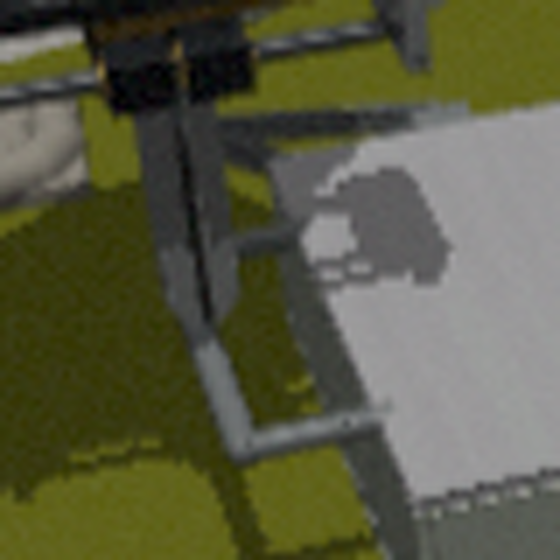

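The close-up shows the closed fingertips (crop (205,320)) ending above the bar. By depth, the tips are 25 mm above the reported TCP, not 8 mm below, a constant offset of about 33 mm. I'll open, go 33 mm lower and grip again.

>>> {"api": "apply_moves", "payload": {"targets": [[40,[0,0,0],0],[40,[0,0,0],0],[40,[0,0,0],0],[40,[0,0,0],0],[40,[0,0,-10],0]]}}

```text
time: 3.85
position: [0.4253, 0.1841, 0.0565]
eef_rot: [0.775, 0.632, 0.001, -0.0]
wrist_force: [-0.5, 0.3, -0.1]
width: 0.0374
grip_force: 0.0
```

>>> {"api": "apply_moves", "payload": {"targets": [[40,[0,0,-10],0],[40,[0,0,-10],0],[40,[0,0,-2],0],[40,[0,0,0],0]]}}

```text
time: 4.25
position: [0.4243, 0.1832, 0.0334]
eef_rot: [0.775, 0.632, -0.001, 0.0]
wrist_force: [0.8, -0.3, 0.9]
width: 0.04
grip_force: 0.0
```

>>> {"api": "apply_moves", "payload": {"targets": [[0,[0,0,0],0],[0,[0,0,0],0],[0,[0,0,0],0],[0,[0,0,0],0],[0,[0,0,0],0]], "grip_force": 20}}

```text
time: 4.75
position: [0.4239, 0.1839, 0.0342]
eef_rot: [0.775, 0.632, -0.0, -0.0]
wrist_force: [-5.0, 2.1, 5.3]
width: 0.0113
grip_force: 20.0
```

Gripped (11.3 mm, 20 N). Now raising along the arc.

>>> {"api": "apply_moves", "payload": {"targets": [[0,[1.2,-0.2,18.4],0],[0,[2.8,-0.6,18.2],0],[0,[4.4,-0.9,17.9],0],[0,[5.9,-1.2,17.4],0],[0,[7.4,-1.5,16.8],0]]}}

```text
time: 5.25
position: [0.4444, 0.1796, 0.1232]
eef_rot: [0.775, 0.633, -0.001, -0.001]
wrist_force: [-7.5, 4.3, -0.1]
width: 0.0112
grip_force: 20.0
```

>>> {"api": "apply_moves", "payload": {"targets": [[0,[8.9,-1.8,16.1],0],[0,[10.3,-2.1,15.2],0],[0,[11.6,-2.4,14.2],0],[0,[12.7,-2.6,13],0],[0,[13.9,-2.8,11.8],0]]}}

```text
time: 5.75
position: [0.4998, 0.1688, 0.194]
eef_rot: [0.774, 0.633, -0.002, -0.003]
wrist_force: [-25.6, 1.3, 26.6]
width: 0.0113
grip_force: 20.0
```

>>> {"api": "apply_moves", "payload": {"targets": [[0,[14.8,-3,10.5],0],[0,[15.8,-3.2,9.1],0],[0,[16.5,-3.4,7.6],0],[0,[17.1,-3.5,6.1],0]]}}

```text
time: 6.15
position: [0.5682, 0.1551, 0.2278]
eef_rot: [0.775, 0.633, 0.001, -0.001]
wrist_force: [-2.2, 2.2, 1.3]
width: 0.0116
grip_force: 20.0
```

>>> {"api": "apply_moves", "payload": {"targets": [[0,[8.7,-1.8,2.5],0],[0,[8.8,-1.8,2],0],[0,[0,0,0],0],[0,[0,0,0],0]]}}

```text
time: 6.55
position: [0.5861, 0.1514, 0.2316]
eef_rot: [0.775, 0.632, 0.001, 0.0]
wrist_force: [1.1, 3.2, 6.9]
width: 0.0115
grip_force: 20.0
```

The lid is at about 1.35. I'll release and lift straight off.

>>> {"api": "apply_moves", "payload": {"targets": [[30,[0,0,0],0],[30,[0,0,0],0],[30,[0,0,0],0],[30,[0,0,15],0],[30,[0,0,30],0]]}}

```text
time: 7.05
position: [0.5843, 0.1505, 0.2755]
eef_rot: [0.775, 0.632, -0.002, -0.0]
wrist_force: [-0.0, 0.4, 0.1]
width: 0.0298
grip_force: 0.0
```

>>> {"api": "apply_moves", "payload": {"targets": [[30,[-5,20,30],0.1],[0,[-20,40,0],0.14],[0,[-30,40,0],0.14],[0,[-30,30,0],0.14],[0,[-20,30,0],0.14]]}}

```text
time: 7.55
position: [0.4786, 0.3122, 0.3073]
eef_rot: [0.525, 0.851, 0.001, -0.0]
wrist_force: [1.0, 0.6, 0.1]
width: 0.002
grip_force: 0.0
```

Run:
```python
from h import *
im,W=cloud('side'); im2,W2=cloud('top'); s=robot.get_state(); print(s['position'],s['eef_rot'],s['wrist_force'],s['joints'])
yaw=-.202;o=np.array([.5465,.1597,0])
def cf(W):
    d=1000*(W-o); return np.stack([d[...,0]*np.cos(yaw)+d[...,1]*np.sin(yaw),-d[...,0]*np.sin(yaw)+d[...,1]*np.cos(yaw),d[...,2]],-1)
for C in(cf(W),cf(W2)):
    k=(abs(C[...,0]-20)<70)&(C[...,1]>128)&(C[...,1]<175)&(C[...,2]>70)&(C[...,2]<135)
    p=C[k]; print(len(p), np.round(np.percentile(p,[5,50,95],axis=0)) if len(p) else '')
    k=(abs(C[...,0]-40)<60)&(abs(C[...,1])<50)&(C[...,2]>110)&(C[...,2]<290)
    p=C[k]; print('lid',len(p), np.round([p[abs(p[:,2]-z)<8].mean(0) if (abs(p[:,2]-z)<8).any() else [0,0,0] for z in(130,170,200,220,268)]))
a=im[60:260,120:360];b=im2[100:300,110:310]
cv2.imwrite('pics/both5.png',cv2.resize(np.hstack([a,b])[...,::-1],None,fx=1.8,fy=1.8))
```

```text
[0.47734265 0.31532072 0.30688723] [ 5.23221399e-01  8.52196373e-01  5.67293266e-04 -6.22701005e-04] [ 0.53631994  0.49594522 -0.31591605] [-1.04488553  0.168306    0.40675655  1.69521914 -0.0706364   1.29163611
 -0.15427839]
61 [[-24. 128. 105.]
 [-14. 134. 110.]
 [ 26. 160. 130.]]
lid 478 [[ 66.  -2. 130.]
 [ 58.  -2. 170.]
 [ 51.  -1. 200.]
 [ 48.   3. 223.]
 [ 36.  -4. 274.]]
119 [[-23. 128. 105.]
 [-17. 145. 110.]
 [ -0. 165. 120.]]
lid 830 [[ 75.  -1. 130.]
 [ 66.   1. 171.]
 [ 60.  -0. 200.]
 [ 54.   2. 223.]
 [ 40.  -0. 274.]]
```

View pics/both5.png

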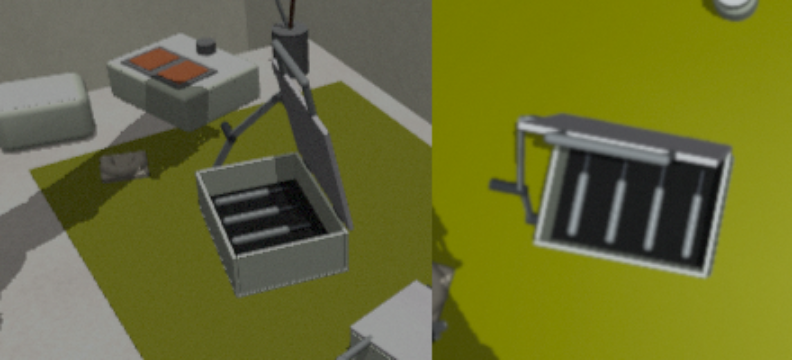

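Both views show the lid standing open at about 1.35. The knee is at (228,130) in the side half and (510,187) in the top half; depth gives case frame x -18, z 104. I'll descend in front of it with the fingers closed and turned by 0.9.

>>> {"api": "apply_moves", "payload": {"targets": [[0,[0,0,-40],0.148],[0,[0,0,-40],0.148],[0,[0,0,-40],0.148],[0,[0,0,-40],0.148],[0,[0,0,-40],0.148]], "grip_force": 20}}

```text
time: 8.15
position: [0.4812, 0.3105, 0.1054]
eef_rot: [0.183, 0.983, 0.0, 0.0]
wrist_force: [1.3, 1.2, 0.2]
width: 0.0005
grip_force: 0.0
```

>>> {"api": "apply_moves", "payload": {"targets": [[0,[0,0,-20],0.148],[0,[0,0,-10],0.02],[0,[20,0,0],0],[0,[20,0,0],0],[0,[0,0,0],0]]}}

```text
time: 8.65
position: [0.5237, 0.3104, 0.0773]
eef_rot: [0.105, 0.994, 0.0, 0.001]
wrist_force: [0.4, -0.1, 0.6]
width: 0.0002
grip_force: 0.0
```

Run:
```python
from h import *
im,W=cloud('side'); s=robot.get_state(); print(s['position'],s['eef_rot'],s['wrist_force'])
cv2.imwrite('pics/side6.png',cv2.resize(im[60:200,190:330,::-1],None,fx=4,fy=4))
```

```text
[0.52217467 0.31056816 0.07698896] [1.04904368e-01 9.94481950e-01 2.87657918e-04 8.00977460e-04] [-0.20314591 -0.37524712  0.54843923]
```

View pics/side6.png

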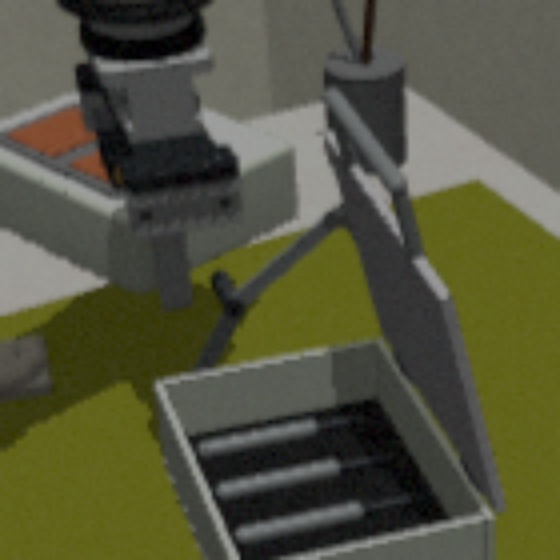

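The fingertips (175,305) are just in front of the knee bar (225,290) and slightly high. I'll lower, approach, then push back and down.

>>> {"api": "apply_moves", "payload": {"targets": [[0,[1,7,-12],0],[0,[9,-2,0],0],[0,[8,-2,0],0],[0,[0,0,0],0]]}}

```text
time: 9.1
position: [0.5397, 0.3131, 0.064]
eef_rot: [0.103, 0.995, -0.0, 0.0]
wrist_force: [0.6, -0.7, 0.6]
width: 0.0005
grip_force: 0.0
```

>>> {"api": "apply_moves", "payload": {"targets": [[0,[4,-1,-2],0],[0,[4,-1,-2],0],[0,[4,-1,-3],0],[0,[3,-0.5,-3],0],[0,[0,0,0],0]]}}

```text
time: 9.6
position: [0.5537, 0.31, 0.0533]
eef_rot: [0.102, 0.995, -0.0, -0.0]
wrist_force: [0.3, 0.5, -0.1]
width: 0.0002
grip_force: 0.2
```

>>> {"api": "apply_moves", "payload": {"targets": [[0,[3,-0.5,-2],0],[0,[3,-0.5,-2],0],[0,[3,-0.5,-2],0],[0,[0,0,0],0]]}}

```text
time: 10.0
position: [0.5599, 0.3086, 0.0462]
eef_rot: [0.102, 0.995, -0.001, -0.002]
wrist_force: [-9.6, 1.9, -9.2]
width: 0.0003
grip_force: 5.1
```

```bash
cat >> h.py <<'E'
yaw=-.202;o=np.array([.5465,.1597,0])
def cf(W):
    d=1000*(W-o); return np.stack([d[...,0]*np.cos(yaw)+d[...,1]*np.sin(yaw),-d[...,0]*np.sin(yaw)+d[...,1]*np.cos(yaw),d[...,2]],-1)
def knee():
    im,W=cloud('side'); C=cf(W); hsv=cv2.cvtColor(im,cv2.COLOR_RGB2HSV)
    p=C[(abs(C[...,0]-10)<60)&(C[...,1]>124)&(C[...,1]<134)&(C[...,2]>70)&(C[...,2]<125)]
    print('knee',len(p),np.round(np.median(p,0)) if len(p) else '')
    p=C[(abs(C[...,0]-50)<40)&(abs(C[...,1])<50)]
    q=p[(p[:,2]>100)&(p[:,2]<220)]; print('lid slope',np.pi/2-abs(np.arctan(np.polyfit(q[:,2],q[:,0],1)[0])))
    return im
E
python3 - <<'E'
from h import *
im=knee(); s=robot.get_state(); print(cf(s['position']),s['wrist_force'])
cv2.imwrite('pics/side7.png',cv2.resize(im[60:200,190:330,::-1],None,fx=4,fy=4))
E
```

```text
knee 101 [  8. 128. 101.]
lid slope 1.3949286857200494
[-16.81475856 148.59275103  46.32382281] [-9.13080625  1.80319407 -9.0973064 ]
```

View pics/side7.png

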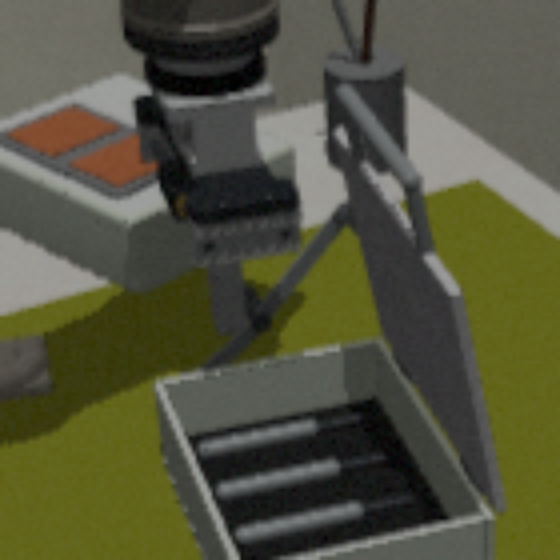

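The picture shows the finger against the knee (255,318), the links nearly straight and the lid at about 1.39. I'll continue down and back in small steps.

>>> {"api": "apply_moves", "payload": {"targets": [[0,[1.5,0,-2],0],[0,[1.5,0,-3],0],[0,[0,0,0],0]]}}

```text
time: 10.35
position: [0.5618, 0.3093, 0.0423]
eef_rot: [0.102, 0.995, -0.001, -0.003]
wrist_force: [-21.1, 0.9, 10.7]
width: 0.0005
grip_force: 10.8
```

Run:
```python
from h import *
im=knee(); s=robot.get_state(); print(cf(s['position']),s['wrist_force'])
```

```text
knee 103 [ 10. 127. 103.]
lid slope 1.3887428123068688
[-15.10363041 149.59410748  42.34035254] [-21.31970861   1.18708166   9.82723533]
```

Force is 21 N, so it's probably at the stop. I'll back off and measure the knee with a clear view.

>>> {"api": "apply_moves", "payload": {"targets": [[0,[-10,2,0],0],[0,[-20,4,0],0],[0,[-30,6,0],0],[0,[0,0,0],0],[0,[0,0,0],0]]}}

```text
time: 10.9
position: [0.5056, 0.3212, 0.0433]
eef_rot: [0.102, 0.995, 0.0, 0.0]
wrist_force: [0.3, -0.9, 0.3]
width: 0.0005
grip_force: 0.0
```

Run:
```python
from h import *
im=knee(); s=robot.get_state(); print(cf(s['position']),s['wrist_force'])
for n in('side','top'):
    im,W=cloud(n); C=cf(W)
    k=(C[...,0]>-35)&(C[...,0]<25)&(C[...,1]>132)&(C[...,1]<170)&(C[...,2]>60)&(C[...,2]<135)
    p=C[k]; print(n,len(p)); print(np.round(p[::max(1,len(p)//12)]).astype(int).tolist(), np.round(np.median(p,0)))
```

```text
knee 100 [ 13. 127. 102.]
lid slope 1.3896900611542242
[-71.7205983  149.79144271  43.30555188] [ 0.07177474 -0.27572514  0.38377998]
side 33
[[-4, 162, 94], [1, 162, 93], [-7, 164, 91], [-2, 160, 92], [2, 152, 95], [-6, 157, 91], [-2, 150, 94], [3, 146, 95], [-5, 148, 93], [-1, 140, 96], [6, 146, 92], [-5, 148, 90], [-1, 140, 93], [4, 139, 92], [-4, 141, 90], [-8, 140, 88], [-6, 136, 84]] [ -3. 148.  92.]
top 98
[[7, 165, 90], [6, 155, 92], [3, 155, 98], [7, 139, 93], [2, 151, 96], [6, 135, 91], [0, 150, 96], [3, 134, 94], [-2, 149, 92], [-6, 162, 92], [-3, 144, 93], [-5, 145, 88], [-6, 136, 88]] [  0. 150.  93.]
```

Run:
```python
from h import *
from scipy.optimize import least_squares
for n in('side','top'):
    P=[]
    for i in range(4):
        im,W=cloud(n); C=cf(W)
        k=(C[...,0]>-35)&(C[...,0]<25)&(C[...,1]>134)&(C[...,1]<166)&(C[...,2]>60)&(C[...,2]<135); P.append(C[k])
    p=np.vstack(P)
    r=least_squares(lambda c:np.hypot(p[:,0]-c[0],p[:,2]-c[1])-7,[0,85],loss='soft_l1'); print(n,r.x)
```

```text
side [ 0.09337995 87.12309915]
top [ 0.42806646 88.24575368]
```

The knee centre measures (0, 88) in both views, which is exactly the locked position, with the lid at 1.39. I'll retreat a little further and hand in.

>>> {"api": "apply_moves", "payload": {"targets": [[0,[-20,20,10],0],[0,[0,0,0],0],[0,[0,0,0],0],[0,[0,0,0],0]]}}

```text
time: 11.85
position: [0.4858, 0.3403, 0.0528]
eef_rot: [0.102, 0.995, -0.0, 0.0]
wrist_force: [-0.3, 0.8, -0.4]
width: 0.0003
grip_force: 0.0
```

```bash
python3 -c "
from h import *
print(robot.get_state()['wrist_force']); print(robot.job_done())"
```

```text
[-0.31143546  0.76660212 -0.40572609]
the job is handed in; nothing more can be done
None
```

I handed the job in at about 12 s: the wider case's lid stands at about 1.39 rad with its stay measured at the locked position, the smaller case was not touched, and the arm is clear; the hand-in returned no verdict.

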